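# Move the battery pack from the charger to the stall lamp

### The job

Press the battery pack in the charger so that its push-push catch lets go and it pops up, lift it out, set it upright in the empty bay of the stall lamp, and press it down there gently, feeling for the stop, so that the catch holds it down when you let go. Do not force it, and leave the other things where they lie.

Things in the scene. Friction and masses are not known exactly. Their poses are not given: they have to be found in the camera images.
- pack: The battery pack: a dark upright block, 34 (x) x 52 (y) x 94 (z) mm, about 0.2 kg, with grip grooves near the top of its two broad sides. Origin at the centre of its underside, z up, x across its 34 mm thickness (the way to grip it). It starts in the charger's bay, held down by the catch, its axes along the charger's, its top about 13 mm above the charger's top.
- charger: The charging dock, a compact fixed block with cooling slots in its sides, 83 mm wide at the foot, 110 mm high. Origin on the table under the centre of its bay, z up, x from its front (two small round lenses) to its back; the block reaches from x = -32 to +51 mm. The bay opens upward: 37 (x) x 55 (y) mm, 4 mm bevel round the mouth.
- charger_bay (a point): Centre of the charger bay's mouth, at the dock's top. The pack stands on a padded sprung carrier: held down, its underside is 29 mm above the table. Pushed some 8 mm to the stop and let go, it rises and stays raised, its underside 65 mm above the table, its top 49 mm above the dock. The push takes 3 N (raised) to 8 N; beyond, at the stop, the pad yields 1 mm for about 10 N.
- lamp: The stall lamp, a wide squat fixed block with a ribbed white light panel on its front; 122 mm wide (y) over two side studs, 110 mm high, from x = -41 to +47 mm. Origin on the table under the centre of its bay, z up, x from light panel to back. Its empty bay opens upward: 37 (x) x 55 (y) mm, 4 mm bevel; the pack goes in with its axes along the lamp's, either way round.
- lamp_bay (a point): Centre of the lamp bay's mouth, at the lamp's top. Inside is a like carrier, raised to 65 mm above the table; a push takes 3 to 8 N. Its stop lies 29 to 50 mm lower: this differs from lamp to lamp and shows only in the push's force. Pushed to within 1 mm of the stop and let go, it rises about 8 mm and is held. A push that ends short, or a second full push, lets the pack come right up again.
- lamp_front (a point): Centre of the lamp's light panel, 56 mm above the table, 41 mm ahead of the bay's centre. The pack held in the lamp stands 6 to 29 mm above its top, raised 49 mm. More than 25 N between the pack and the lamp damages its catch.
- short_screwdriver: A short screwdriver with a pale handle, 28 x 170 x 28 mm, lying between the two docks; a bystander. Origin at the centre of its underside.
- screwdriver: A screwdriver with an amber handle, 30 x 200 x 30 mm, at the right; a bystander. Origin at the centre of its underside.
- tape_measure: A tape measure, 66 x 76 x 34 mm, at the right; a bystander. Origin at the centre of its underside.
- bed_knob: A turned dark wooden bed knob, 54 mm wide and 57 mm high, farther back; a bystander. Origin at the centre of its underside.
There are look-alikes about, which are no part of the job. Leave any purple look-alike of the charger alone.

How it is judged:
By the outcome, as a careful person would: the job done as asked, in the order asked, and still so for the second after the job is handed in, with the robot touching nothing.
It also fails if it takes over 54 s, if anything falls off the work surface, if the arm or the gripper's body presses on something with over 40 N, if the wrist force passes 120 N, or if a joint passes its speed limit or range.

### The arm

A 7-joint arm with a two-finger parallel gripper is mounted at the origin on a cart in front of the work surface, level with it; the furniture and walls round the work are solid. World frame = base frame: x ahead of the robot, y to its left, z up, the work surface at z = 0. Lengths are in m, angles in degrees, forces in N, time in s.
With the tool pointing down it reaches from about 0.4 to 0.875 m from the base axis. Payload 6.5 kg.
Tool frame: the origin (TCP) lies midway between the tips of the shut fingers; the grasp point (between the pads) lies 19 mm behind it (ctrl.pinch_z is the distance from the TCP to the grasp point, in m); x points along the fingers, y is the direction in which the jaws open and shut, and the axes are right-handed (so a half turn about x gives the same grasp; the last joint's range is limited). The gripper opens to 85 mm and grips with 20 to 120 N. Pads are 22 mm wide; open, the fingers measure 114 mm over their backs; the gripper's body (76 mm by 85 mm) begins 54 mm behind the grasp point. The pads swing forward as they close: fully open they stand 13 mm farther back than shut.
Start: joints at [63.243, 30.733, -0.252, 88.115, 0.149, 61.152, -4.079], TCP at [0.254, -0.598, 0.231] pointing down, gripper open.
Joint ranges: [-154.64, 154.64], [-21.42, 123.67], [-72.66, 72.17], [13.99, 137.28], [-74.86, 254.86], [10.95, 109.41], [-158.01, 158.01]. Speed limits (degrees/s): [136.94, 136.94, 180, 180, 180, 180, 180].

### API

Orientations are given as a 3x3 rotation matrix whose columns are the frame's x, y, z axes.
In Python, from workcell import ctrl gives the robot as it stands.
- The arm moves only by the tool servo_tool, never from a script. Its argument "plan" is one flat list of numbers, 4 for each row, row after row: the shift along the world's x, y, z in m, then the turn about the world's z in degrees. A call has exactly 5 rows; each row is the pose to reach, as a shift and turn from the pose measured when the call began; what a row does not reach only later rows make up. A row lasts 1/10 s, in which the tool goes at most 50 mm and 8.59 degrees, less where a joint would pass 70% of its speed; a pose out of reach is approached as far as the arm can. A call with a gripper value outside its range is refused whole. "hand" is the opening, from -1 (shut) to 1 (fully open), set as the call begins (left out, the last holds). The fingers move at their own pace and stop on an object; "newtons" is the grip in N (left out, the last holds). Time passes only in rows, so rows that repeat a pose let the fingers close, or fill a call up. It gives the time, the measured TCP pose, the force and the opening at its end, in the units of the state.
- ctrl.get_obs(): the state, without advancing time (a new reading comes with each control period).
- ctrl.grab_frame(name): name is "side" or "top"; returns a dict with "img" (480x640x3 uint8, red, green, blue), "vfov" (degrees; the focal length in pixels is half the picture's height over the tangent of half this angle, whatever the lens; pixels are square), "cx", "cy" (the principal point, pixels), "dist_coeffs" ([k1, k2, p1, p2, k3] as OpenCV has them; the pictures are not rectified), "world_from_camera" (4x4, takes a point from camera to world coordinates). Camera axes: x right, y down, z forward; pixel columns grow to the right and rows downward; lengths in m; the calibration is good to about 2 mm. A picture is of the moment at which its call begins. There is no depth.
- ctrl.sign_off(): hands the job in, once; it reports no verdict.
Trained networks look in the newest picture that a camera, given by its name, has taken for a name from the list of things; names that differ only in an ending like _2 or _b are one class to them, and where a whole thing is asked for, a point or a joint stands for the part that bears it (a point fixed in the world has none). Each returns a list of dicts, best first, with "score" (0 to 1); they miss things now and then, are a little off and sometimes report something else, mostly with a low value. They report only what shows in the picture. A call takes as long as a camera call. They do not tell look-alikes from the thing itself.
- ctrl.silhouettes(query, camera): "pixels" (480x640 bool, what is visible of it) and "box" ([centre column, centre row, width, height] in pixels, round what is visible of it).
The state is a dict: "time": time; "joint_pos": joint angles; "dq": joint speeds; "effort": joint torques, N m; "tcp_pos": TCP position; "tcp_rot": TCP orientation; "ft_force": force on the tool from outside, world axes, zero at the start; "torque": the same for the moment, N m; "width": finger opening in m.
Only numpy, scipy, OpenCV 4.12 (cv2) and the standard library are available. Lean on these libraries where they do the work, as an engineer would, in place of code of your own. Each camera call takes 0.05 s, during which the arm holds its last target.

## Working session

There is one attempt and no reset: what is moved stays moved. The work goes in short steps, Python scripts to look and compute and a tool call to move; the robot and the scene stay as the last step left them, time stands still between calls to the robot, and variables do not carry over. Pictures are saved under pics/ and viewed, and the job is handed in when it is done.

Besides the shell and the picture viewer there is one more tool, called after "Call:" in YAML: its name, and indented under it one key for each argument. servo_tool: Moves the arm, as the interface text tells. Its arguments: {"type":"object","properties":{"plan":{"type":"array","items":{"type":"number"}},"hand":{"type":"number"},"newtons":{"type":"number"}},"required":["plan"]}

```bash
mkdir -p pics; ls; python3 - <<'E'
from workcell import ctrl
import cv2,numpy as np
o=ctrl.get_obs()
print({k:np.round(v,3).tolist() for k,v in o.items()}, ctrl.pinch_z)
for n in("side","top"):
    f=ctrl.grab_frame(n); cv2.imwrite(f"pics/{n}0.png",f["img"][:,:,::-1])
    print(n,f["vfov"],f["cx"],f["cy"],f["dist_coeffs"],np.round(f["world_from_camera"],4).tolist())
    for q in("pack","charger","lamp"):
        for d in ctrl.silhouettes(q,n): print(q,round(d["score"],2),np.round(d["box"]).tolist())
E
```

```text
pics
{'time': 0.0, 'joint_pos': [63.244, 30.778, -0.256, 88.171, 0.149, 61.153, -4.079], 'dq': [0.096, 0.062, 0.046, -0.014, 0.011, 0.068, -0.042], 'effort': [-0.001, -58.341, 1.048, -25.91, 0.012, 0.009, -0.0], 'tcp_pos': [0.253, -0.598, 0.23], 'tcp_rot': [[-0.001, 0.39, -0.921], [0.002, -0.921, -0.39], [-1.0, -0.002, 0.0]], 'ft_force': [0.098, -0.649, -0.173], 'torque': [-0.004, 0.015, -0.025], 'width': 0.085} 0.0187
side 46.116947830176684 324.6917325263871 240.58593339905343 [0.02507703 0.         0.         0.         0.        ] [[0.9998, -0.0026, -0.0172, 0.6382], [0.0132, -0.5313, 0.8471, -1.5571], [-0.0113, -0.8472, -0.5312, 0.9142], [0.0, 0.0, 0.0, 1.0]]
pack 0.48 [260.0, 229.0, 14.0, 11.0]
charger 0.86 [400.0, 202.0, 26.0, 45.0]
charger 0.75 [264.0, 245.0, 36.0, 52.0]
lamp 0.83 [308.0, 193.0, 25.0, 44.0]
top 57.08799273149184 332.0897090858015 242.71952503828476 [-0.01969789  0.          0.          0.          0.        ] [[-0.0144, -0.9912, 0.1314, 0.4968], [-0.9996, 0.0175, 0.0227, -0.2458], [-0.0249, -0.131, -0.9911, 1.1009], [0.0, 0.0, 0.0, 1.0]]
pack 0.58 [331.0, 331.0, 29.0, 25.0]
charger 0.97 [329.0, 328.0, 44.0, 47.0]
lamp 0.87 [189.0, 282.0, 65.0, 47.0]
```

View pics/top0.png

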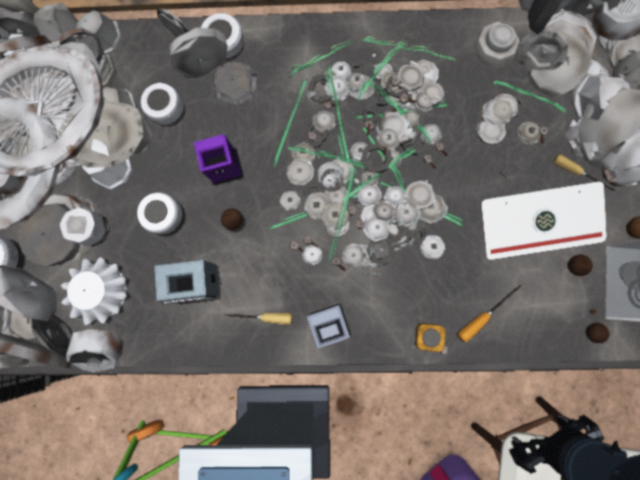

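View pics/side0.png

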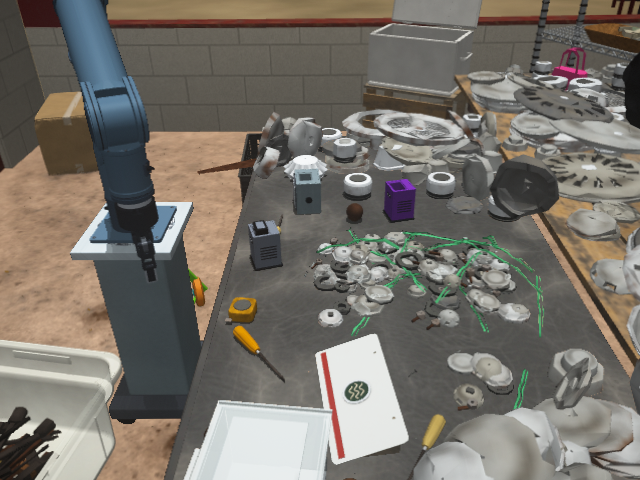

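```bash
python3 - <<'E'
import cv2,numpy as np
t=cv2.imread("pics/top0.png"); s=cv2.imread("pics/side0.png")
a=cv2.resize(t[295:365,290:370],None,fx=8,fy=8,interpolation=cv2.INTER_CUBIC)[:, :400*2]
cv2.imwrite("pics/c_ch.png",a)
cv2.imwrite("pics/c_la.png",cv2.resize(t[250:315,145:225],None,fx=8,fy=8,interpolation=cv2.INTER_CUBIC))
cv2.imwrite("pics/c_s.png",cv2.resize(s[160:280,240:340],None,fx=5,fy=5,interpolation=cv2.INTER_CUBIC))
E
```

```text
(no output)
```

View pics/c_ch.png

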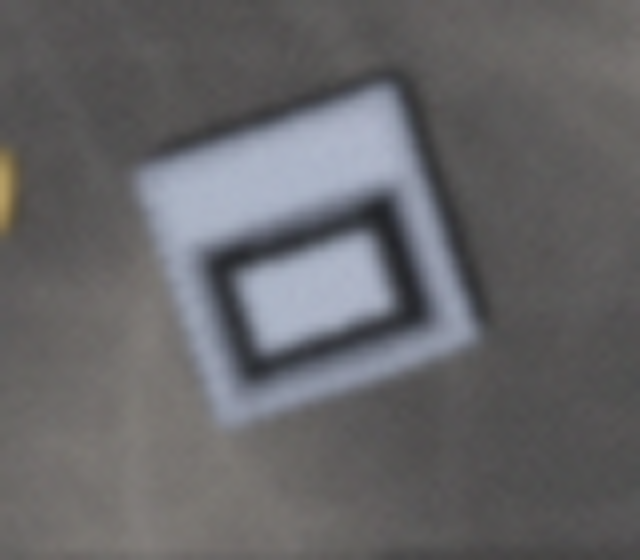

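View pics/c_la.png

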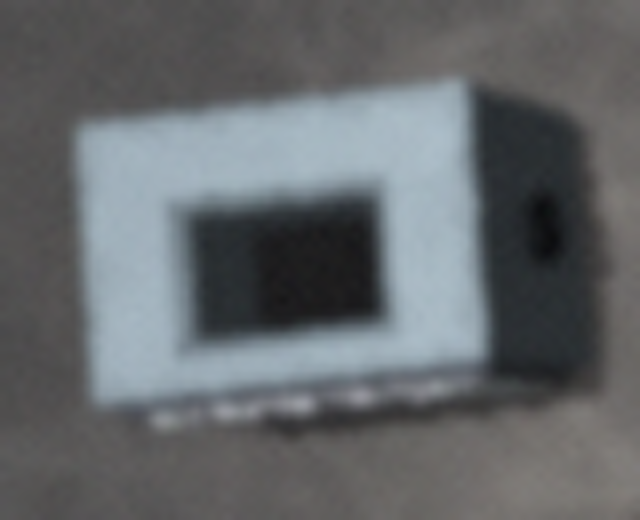

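View pics/c_s.png

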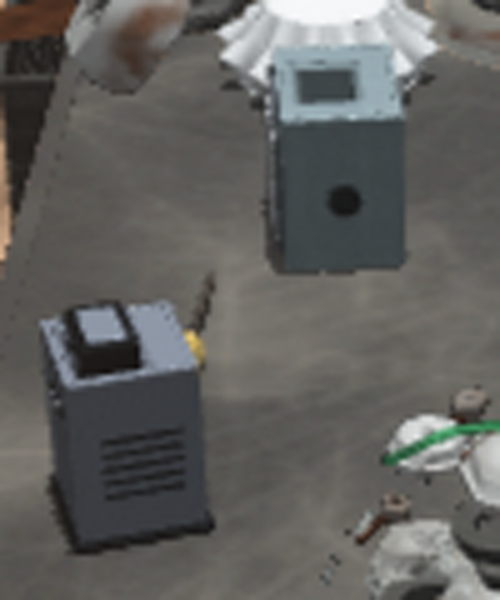

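```bash
cat > h.py <<'E'
import cv2,numpy as np
from workcell import ctrl
C={}
def cam(n,f=None):
    f=f or ctrl.grab_frame(n); h=f["img"].shape[0]
    fl=h/2/np.tan(np.radians(f["vfov"])/2)
    K=np.array([[fl,0,f["cx"]],[0,fl,f["cy"]],[0,0,1]]); return f,K,np.array(f["dist_coeffs"]),np.array(f["world_from_camera"])
def toz(c,px,z):
    _,K,D,T=c; p=cv2.undistortPoints(np.array(px,float).reshape(-1,1,2),K,D).reshape(-1,2)
    d=np.c_[p,np.ones(len(p))]@T[:3,:3].T; s=(z-T[2,3])/d[:,2]; return T[:3,3]+s[:,None]*d
def proj(c,X):
    _,K,D,T=c; M=np.linalg.inv(T); r,_=cv2.Rodrigues(M[:3,:3])
    return cv2.projectPoints(np.array(X,float),r,M[:3,3],K,D)[0].reshape(-1,2)
E
cat > m.py <<'E'
from h import *
def rect(c,X): pass
c=cam("top")
def rep(name,px,z):
    P=toz(c,px,z)[:,:2]; print(name,np.round(P,4).tolist(),"mean",np.round(P.mean(0),4))
    for i in range(4):
        e=P[(i+1)%4]-P[i]; print("   len",round(np.hypot(*e)*1000,1),"ang",round(np.degrees(np.arctan2(e[1],e[0])),1))
o=np.array([290,295]); 
f=lambda a,o:[(np.array(p)+0.5)/8-0.5+np.array(o) for p in a]
rep("charger top",f([(137,170),(395,82),(482,340),(222,428)],o),.110)
rep("pack outer",f([(203,248),(393,190),(436,322),(245,385)],o),.123)
rep("pack label",f([(232,270),(375,225),(397,308),(262,357)],o),.123)
o=(145,250)
rep("lamp top",f([(78,125),(468,80),(492,372),(94,405)],o),.110)
rep("lamp bay",f([(172,208),(380,187),(390,328),(182,350)],o),.110)
E
python3 m.py
```

```text
charger top [[0.4654, -0.1642], [0.4886, -0.2363], [0.4179, -0.2591], [0.395, -0.1871]] mean [ 0.4417 -0.2117]
   len 75.7 ang -72.1
   len 74.4 ang -162.1
   len 75.5 ang 107.7
   len 74.1 ang 18.0
pack outer [[0.4445, -0.1832], [0.4595, -0.2354], [0.4239, -0.2465], [0.4077, -0.1943]] mean [ 0.4339 -0.2148]
   len 54.3 ang -74.0
   len 37.3 ang -162.7
   len 54.7 ang 107.2
   len 38.5 ang 16.7
pack label [[0.4385, -0.1911], [0.4501, -0.2303], [0.4278, -0.2359], [0.4151, -0.199]] mean [ 0.4329 -0.2141]
   len 40.9 ang -73.5
   len 23.1 ang -165.8
   len 39.0 ang 108.9
   len 24.7 ang 18.7
lamp top [[0.5837, 0.1833], [0.5948, 0.0711], [0.5122, 0.0624], [0.5044, 0.1757]] mean [0.5488 0.1231]
   len 112.7 ang -84.4
   len 83.1 ang -174.0
   len 113.6 ang 93.9
   len 79.7 ang 5.5
lamp bay [[0.5597, 0.1553], [0.5647, 0.0956], [0.5249, 0.0917], [0.5195, 0.151]] mean [0.5422 0.1234]
   len 59.9 ang -85.1
   len 40.0 ang -174.4
   len 59.6 ang 95.2
   len 40.4 ang 6.0
```

```bash
python3 - <<'E'
from h import *
def box(x,y,yaw,hx,hy,z):
    a=np.radians(yaw);R=np.array([[np.cos(a),-np.sin(a)],[np.sin(a),np.cos(a)]])
    return np.c_[np.array([[hx,hy],[-hx,hy],[-hx,-hy],[hx,-hy]])@R.T+[x,y],np.full(4,z)]
for n,crops in(("side",[(160,280,240,340)]),("top",[(295,365,290,370),(250,315,145,225)])):
    c=cam(n); 
    for i,(r0,r1,c0,c1) in enumerate(crops):
        k=6 if n=="side" else 8
        im=cv2.resize(c[0]["img"][r0:r1,c0:c1,::-1],None,fx=k,fy=k,interpolation=cv2.INTER_CUBIC)
        for X in(box(.4335,-.2145,17.9,.017,.026,.123),box(.542,.1234,5.3,.0205,.0295,.110)):
            p=(proj(c,X)-[c0,r0]+.5)*k
            cv2.polylines(im,[np.int32(p)],1,(0,0,255),1)
        cv2.imwrite(f"pics/ov_{n}{i}.png",im)
E
```

```text
(no output)
```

View pics/ov_side0.png

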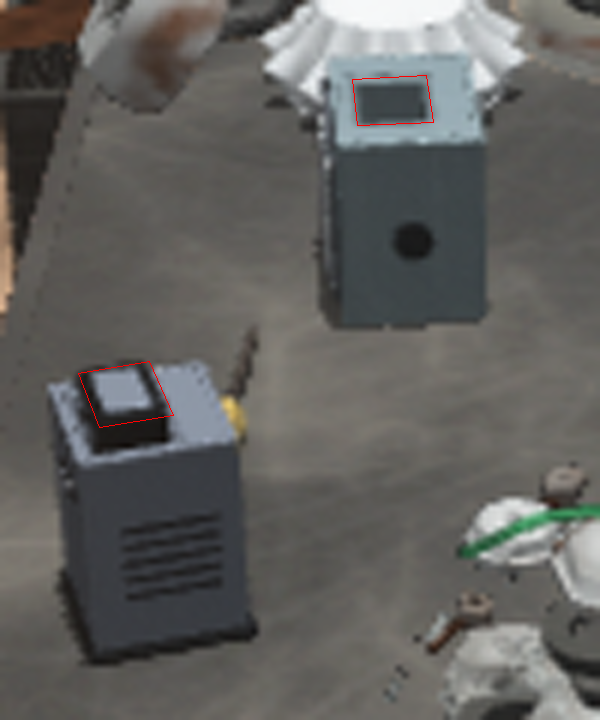

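View pics/ov_top0.png

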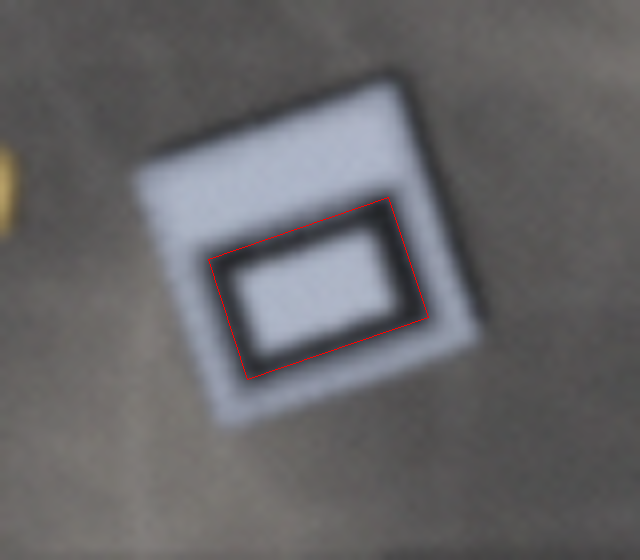

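Call:
servo_tool:
  plan: [0.018,0.038,0,8.5,0.036,0.077,0,17,0.054,0.115,0,25.5,0.072,0.153,0,34,0.09,0.192,0,42.5]
  hand: -1
  newtons: 40

```text
time: 1.05
tcp_pos: [0.3441, -0.4051, 0.2315]
tcp_rot: [[0.0, 0.912, -0.41], [-0.001, -0.41, -0.912], [-1.0, 0.001, 0.0]]
ft_force: [0.5, 0.3, -1.2]
width: 0.0123
```

Call:
servo_tool:
  plan: [0.02,0.042,0,8.5,0.04,0.084,0,17,0.06,0.126,-0.01,25.5,0.08,0.17,-0.04,34,0.0894,0.1906,-0.07,42.2]

```text
time: 1.55
tcp_pos: [0.4361, -0.212, 0.1624]
tcp_rot: [[0.005, 0.948, 0.317], [-0.001, 0.317, -0.948], [-1.0, 0.005, 0.003]]
ft_force: [-0.1, -1.2, 0.1]
width: 0.0001
```

Call:
servo_tool:
  plan: [0,0,-0.005,0,0,0,-0.01,0,0,0,-0.015,0,0,0,-0.015,0,0,0,-0.015,0]

```text
time: 2.05
tcp_pos: [0.4361, -0.2133, 0.148]
tcp_rot: [[0.006, 0.949, 0.315], [-0.002, 0.315, -0.949], [-1.0, 0.005, 0.004]]
ft_force: [-0.6, -0.8, 0.3]
width: 0.0002
```

```bash
cat > pic.py <<'E'
import sys
from h import *
n,tag,r0,r1,c0,c1=sys.argv[1],sys.argv[2],*map(int,sys.argv[3:7])
f=ctrl.grab_frame(n)["img"]; cr=f[r0:r1,c0:c1,::-1]; k=min(8,600//(r1-r0),800//(c1-c0))
cv2.imwrite("pics/%s.png"%tag,cv2.resize(cr,None,fx=k,fy=k,interpolation=cv2.INTER_CUBIC))
o=ctrl.get_obs(); print(k,o["time"],np.round(o["tcp_pos"],4),np.round(o["ft_force"],2),np.round(o["width"],4), "yaw",np.degrees(np.arctan2(o["tcp_rot"][1][1],o["tcp_rot"][0][1])).round(2))
E
python3 pic.py side s1 160 280 220 340
```

```text
5 2.1 [ 0.4362 -0.2131  0.148 ] [0.66 0.24 0.07] -0.0002 yaw 18.38
```

View pics/s1.png

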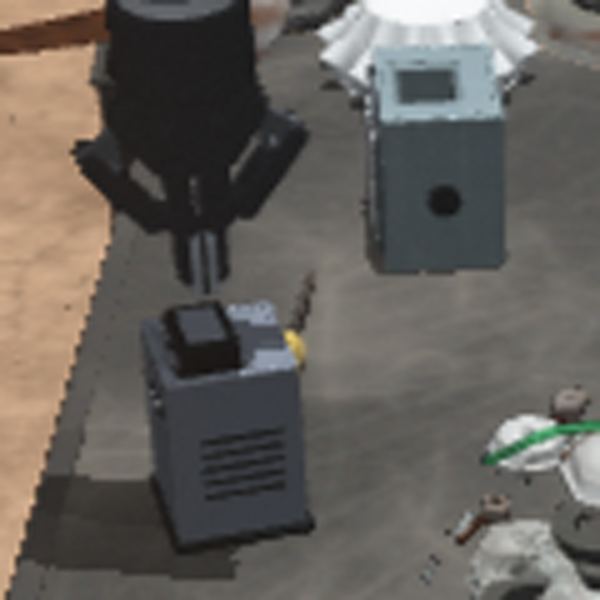

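Call:
servo_tool:
  plan: [-0.0025,-0.0012,-0.008,-0.4,-0.0025,-0.0012,-0.016,-0.4,-0.0025,-0.0012,-0.022,-0.4,-0.0025,-0.0012,-0.025,-0.4,-0.0025,-0.0012,-0.028,-0.4]

```text
time: 2.6
tcp_pos: [0.4338, -0.2143, 0.1199]
tcp_rot: [[0.006, 0.951, 0.309], [-0.003, 0.309, -0.951], [-1.0, 0.005, 0.004]]
ft_force: [-0.3, 0.8, 6.7]
width: 0.0001
```

Call:
servo_tool:
  plan: [0,0,-0.0015,0,0,0,-0.003,0,0,0,-0.004,0,0,0,-0.005,0,0,0,-0.005,0]

```text
time: 3.1
tcp_pos: [0.4341, -0.2143, 0.1152]
tcp_rot: [[0.006, 0.951, 0.309], [-0.003, 0.309, -0.951], [-1.0, 0.005, 0.005]]
ft_force: [-2.3, 0.7, 6.6]
width: -0.0002
```

Call:
servo_tool:
  plan: [0,0,-0.0005,0,0,0,-0.001,0,0,0,-0.0013,0,0,0,-0.0013,0,0,0,-0.0013,0]

```text
time: 3.6
tcp_pos: [0.4344, -0.2144, 0.1144]
tcp_rot: [[0.006, 0.951, 0.309], [-0.003, 0.309, -0.951], [-1.0, 0.005, 0.005]]
ft_force: [-1.6, 1.3, 7.3]
width: -0.0002
```

Call:
servo_tool:
  plan: [0,0,-0.0005,0,0,0,-0.001,0,0,0,-0.0015,0,0,0,-0.0015,0,0,0,-0.0015,0]

```text
time: 4.1
tcp_pos: [0.4345, -0.2146, 0.1136]
tcp_rot: [[0.006, 0.951, 0.309], [-0.004, 0.309, -0.951], [-1.0, 0.005, 0.006]]
ft_force: [-3.0, 0.2, 10.9]
width: 0.0002
```

Call:
servo_tool:
  plan: [0,0,-0.001,0,0,0,-0.0015,0,0,0,-0.0015,0,0,0,-0.0015,0,0,0,-0.0015,0]

```text
time: 4.6
tcp_pos: [0.4346, -0.2149, 0.113]
tcp_rot: [[0.006, 0.951, 0.309], [-0.005, 0.309, -0.951], [-1.0, 0.004, 0.007]]
ft_force: [-3.5, 0.8, 13.7]
width: 0.0
```

Stop felt (force climbing past 8 N). Release upward.

Call:
servo_tool:
  plan: [0,0,0.015,0,0,0,0.03,0,0,0,0.05,0,0,0,0.07,0,0,0,0.08,0]

```text
time: 5.1
tcp_pos: [0.4354, -0.215, 0.1943]
tcp_rot: [[0.008, 0.951, 0.309], [-0.006, 0.309, -0.951], [-1.0, 0.006, 0.008]]
ft_force: [0.4, -0.2, 0.2]
width: 0.0002
```

```bash
python3 pic.py side s2 160 280 220 340;python3 pic.py top t2 290 370 285 385
```

```text
5 5.15 [ 0.4359 -0.2153  0.1951] [ 0.8  -0.35  1.78] -0.0001 yaw 18.01
7 5.2 [ 0.4355 -0.2152  0.194 ] [0.73 0.66 0.02] 0.0 yaw 18.0
```

View pics/s2.png

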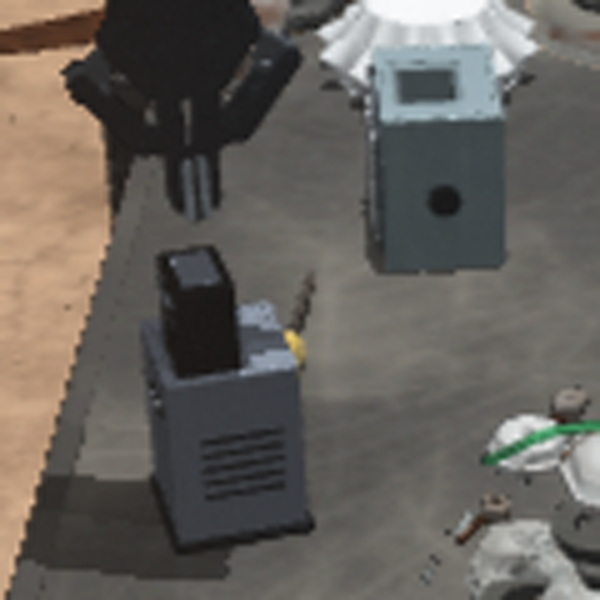

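View pics/t2.png

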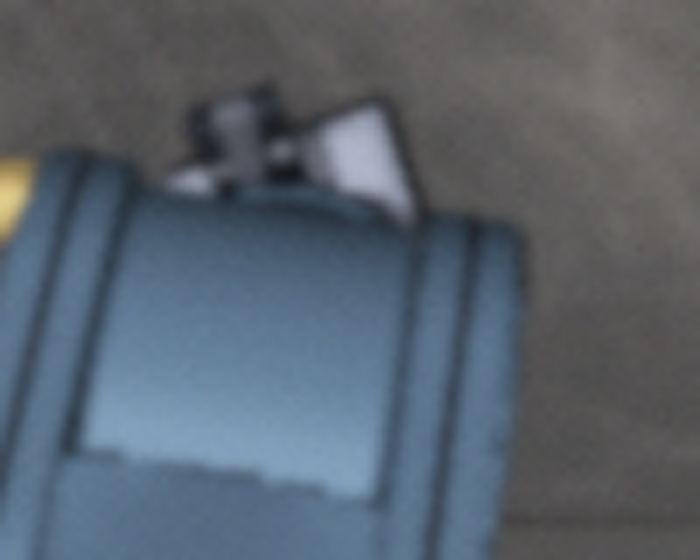

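Call:
servo_tool:
  plan: [-0.001,0.0005,0.005,0,-0.002,0.0005,0.005,0,-0.002,0.0005,0.005,0,-0.002,0.0005,0,0,-0.002,0.0005,-0.005,0]
  hand: 1

```text
time: 5.7
tcp_pos: [0.4333, -0.2146, 0.1882]
tcp_rot: [[0.008, 0.951, 0.309], [-0.006, 0.309, -0.951], [-1.0, 0.006, 0.008]]
ft_force: [0.3, 1.0, -0.1]
width: 0.0725
```

Call:
servo_tool:
  plan: [-0.0,0.0,-0.015,0,0,0,-0.03,0,0,0,-0.045,0,0,0,-0.06,0,0,0,-0.067,0]

```text
time: 6.2
tcp_pos: [0.4323, -0.2141, 0.1195]
tcp_rot: [[0.006, 0.951, 0.309], [-0.005, 0.309, -0.951], [-1.0, 0.004, 0.006]]
ft_force: [0.2, -0.1, 0.6]
width: 0.0853
```

Call:
servo_tool:
  plan: [0.001,0,0.002,0,0.001,0,0.002,0,0.001,0,0.002,0,0.001,0,0.002,0,0.001,0,0.002,0]
  hand: -1
  newtons: 40

```text
time: 6.7
tcp_pos: [0.4337, -0.2144, 0.1221]
tcp_rot: [[0.007, 0.951, 0.309], [-0.005, 0.309, -0.951], [-1.0, 0.005, 0.007]]
ft_force: [0.1, -0.1, 3.1]
width: 0.0332
```

Call:
servo_tool:
  plan: [0,0,0.01,0,0,0,0.03,0,0,0,0.05,0,0,0,0.075,0,0,0,0.095,0]

```text
time: 7.2
tcp_pos: [0.4337, -0.2143, 0.2189]
tcp_rot: [[0.007, 0.951, 0.309], [-0.006, 0.309, -0.951], [-1.0, 0.005, 0.008]]
ft_force: [0.9, 0.8, -1.8]
width: 0.0334
```

Call:
servo_tool:
  plan: [0.008,0.025,0,-2,0.022,0.07,0,-4,0.036,0.112,0,-7,0.05,0.155,0,-10,0.06,0.188,0,-12.7]

```text
time: 7.7
tcp_pos: [0.4941, -0.0233, 0.2197]
tcp_rot: [[0.007, 0.996, 0.093], [-0.006, 0.093, -0.996], [-1.0, 0.006, 0.007]]
ft_force: [0.6, -0.2, -1.2]
width: 0.0335
```

```bash
python3 pic.py side s3 120 280 180 340
```

```text
3 7.75 [ 0.4956 -0.0169  0.2201] [ 1.87  6.13 -0.82] 0.0336 yaw 5.55
```

View pics/s3.png

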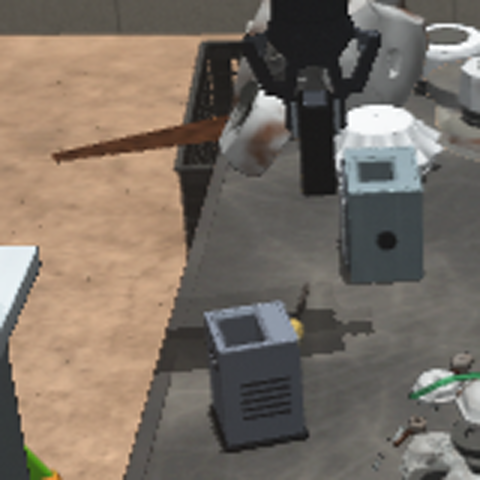

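Call:
servo_tool:
  plan: [0.012,0.036,0,0,0.025,0.075,0,0,0.038,0.115,0,0,0.0464,0.1403,0,0,0.0464,0.1403,0,0]

```text
time: 8.25
tcp_pos: [0.5422, 0.1285, 0.2209]
tcp_rot: [[0.01, 0.995, 0.103], [0.001, 0.103, -0.995], [-1.0, 0.01, -0.0]]
ft_force: [-0.3, -0.4, -1.7]
width: 0.0339
```

Call:
servo_tool:
  plan: [0,0,-0.01,0,0,0,-0.02,0,0,0,-0.03,0,0,0,-0.035,0,0,0,-0.035,0]

```text
time: 8.75
tcp_pos: [0.5414, 0.1275, 0.1847]
tcp_rot: [[0.008, 0.995, 0.102], [0.001, 0.102, -0.995], [-1.0, 0.008, 0.0]]
ft_force: [0.5, 0.2, -1.9]
width: 0.0336
```

```bash
python3 pic.py side s4 110 230 240 360;python3 pic.py top t4 240 330 130 250
python3 - <<'E'
from h import *
def box(x,y,yaw,hx,hy,z):
    a=np.radians(yaw);R=np.array([[np.cos(a),-np.sin(a)],[np.sin(a),np.cos(a)]])
    return np.c_[np.array([[hx,hy],[-hx,hy],[-hx,-hy],[hx,-hy]])@R.T+[x,y],np.full(4,z)]
c=cam("side");o=ctrl.get_obs();x,y,z=o["tcp_pos"];yaw=np.degrees(np.arctan2(o["tcp_rot"][1][1],o["tcp_rot"][0][1]))
print(x,y,z,yaw)
k=8;r0,r1,c0,c1=130,210,270,345
im=cv2.resize(c[0]["img"][r0:r1,c0:c1,::-1],None,fx=k,fy=k,interpolation=cv2.INTER_CUBIC)
for X,col in((box(.542,.1234,5.3,.0185,.0275,.110),(0,0,255)),(box(x,y,yaw,.017,.026,z-.057),(0,255,0)),(box(x,y,yaw,.017,.026,z+.037),(0,255,255))):
    cv2.polylines(im,[np.int32((proj(c,X)-[c0,r0]+.5)*k)],1,col,1)
cv2.imwrite("pics/ov4.png",im)
E
```

```text
5 8.8 [0.5418 0.1279 0.1854] [ 0.57 -0.19 -1.83] 0.0332 yaw 5.88
6 8.85 [0.5422 0.1282 0.1859] [ 0.43  0.25 -1.55] 0.0338 yaw 5.9
0.5423598443963061 0.1283676490118403 0.18616471847366872 5.904431724203168
```

View pics/ov4.png

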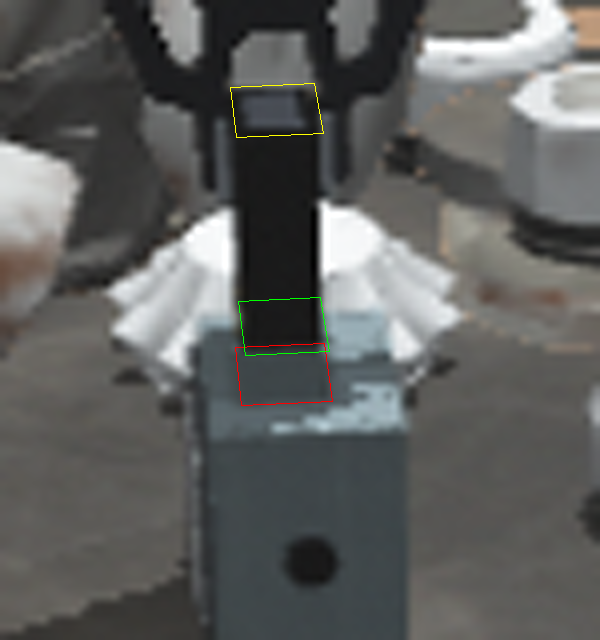

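View pics/t4.png

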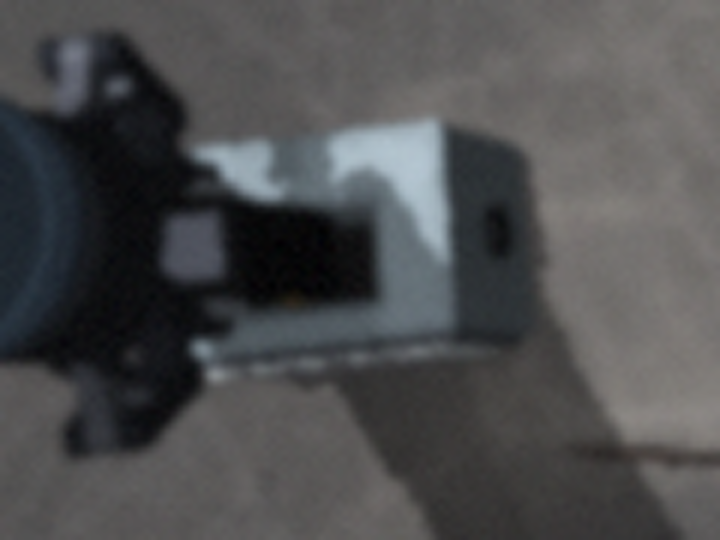

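Call:
servo_tool:
  plan: [0,-0.003,0,-0.6,0,-0.005,0,-0.6,0,-0.005,-0.005,-0.6,0,-0.005,-0.01,-0.6,0,-0.005,-0.014,-0.6]

```text
time: 9.4
tcp_pos: [0.5421, 0.1233, 0.1715]
tcp_rot: [[0.01, 0.996, 0.093], [0.001, 0.093, -0.996], [-1.0, 0.01, -0.0]]
ft_force: [0.3, 0.2, -1.6]
width: 0.0338
```

Call:
servo_tool:
  plan: [0,0,-0.003,0,0,0,-0.006,0,0,0,-0.009,0,0,0,-0.012,0,0,0,-0.015,0]

```text
time: 9.9
tcp_pos: [0.5421, 0.1234, 0.1563]
tcp_rot: [[0.01, 0.996, 0.093], [0.001, 0.093, -0.996], [-1.0, 0.01, -0.0]]
ft_force: [0.3, -0.1, -1.6]
width: 0.0339
```

Entered without contact. On down toward the raised carrier.

Call:
servo_tool:
  plan: [0,0,-0.007,0,0,0,-0.014,0,0,0,-0.021,0,0,0,-0.027,0,0,0,-0.03,0]

```text
time: 10.4
tcp_pos: [0.5419, 0.1233, 0.1255]
tcp_rot: [[0.009, 0.996, 0.093], [0.001, 0.093, -0.996], [-1.0, 0.009, -0.0]]
ft_force: [-0.8, -0.3, -1.2]
width: 0.0334
```

Call:
servo_tool:
  plan: [0,0,-0.001,0,0,0,-0.002,0,0,0,-0.003,0,0,0,-0.004,0,0,0,-0.004,0]

```text
time: 10.9
tcp_pos: [0.542, 0.1234, 0.1218]
tcp_rot: [[0.009, 0.996, 0.093], [0.001, 0.093, -0.996], [-1.0, 0.01, -0.0]]
ft_force: [-0.7, -0.2, 2.3]
width: 0.0335
```

Call:
servo_tool:
  plan: [0,0,0,0,0,0,0,0,0,0,0,0,0,0,0,0,0,0,0.01,0]
  hand: 1

```text
time: 11.4
tcp_pos: [0.5411, 0.1231, 0.1311]
tcp_rot: [[0.007, 0.996, 0.093], [0.001, 0.093, -0.996], [-1.0, 0.007, 0.0]]
ft_force: [-0.6, -0.2, -0.4]
width: 0.0853
```

Call:
servo_tool:
  plan: [0,0,0.02,0,0,0,0.04,0,0,0,0.055,0,0,0,0.063,0,0,0,0.063,0]

```text
time: 11.9
tcp_pos: [0.5418, 0.1232, 0.1953]
tcp_rot: [[0.009, 0.996, 0.093], [0.001, 0.093, -0.996], [-1.0, 0.009, -0.0]]
ft_force: [-0.1, -0.3, -0.2]
width: 0.0857
```

Call:
servo_tool:
  plan: [0,0,0,0,0,0,0,0,0,0,0,0,0,0,0,0,0,0,0,0]
  hand: -1

```text
time: 12.4
tcp_pos: [0.5416, 0.1233, 0.195]
tcp_rot: [[0.009, 0.996, 0.093], [0.001, 0.093, -0.996], [-1.0, 0.009, -0.0]]
ft_force: [0.2, -0.3, -1.0]
width: 0.0125
```

```bash
python3 pic.py side s5 110 230 240 360
```

```text
5 12.45 [0.5417 0.1233 0.1951] [0.21 0.11 0.39] 0.0049 yaw 5.32
```

View pics/s5.png

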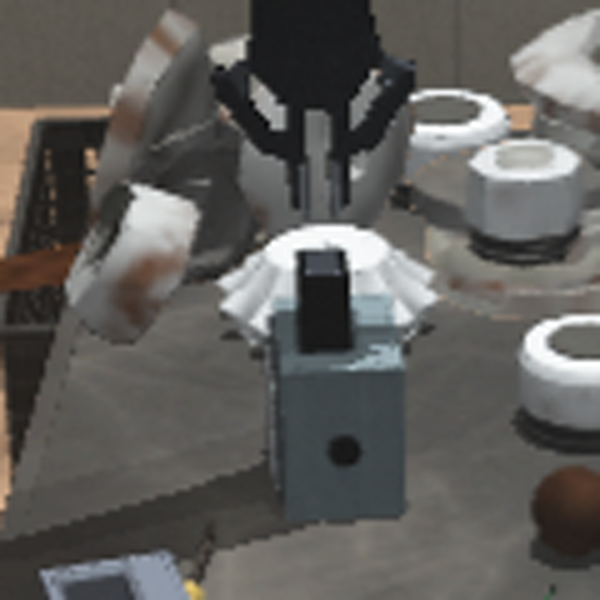

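Call:
servo_tool:
  plan: [0,0,-0.01,0,0,0,-0.02,0,0,0,-0.03,0,0,0,-0.033,0,0,0,-0.035,0]

```text
time: 12.95
tcp_pos: [0.5413, 0.1232, 0.1593]
tcp_rot: [[0.008, 0.996, 0.093], [0.001, 0.093, -0.996], [-1.0, 0.008, -0.0]]
ft_force: [-0.7, 0.5, 0.3]
width: 0.0001
```

Call:
servo_tool:
  plan: [0,0,-0.005,0,0,0,-0.01,0,0,0,-0.015,0,0,0,-0.02,0,0,0,-0.025,0]

```text
time: 13.45
tcp_pos: [0.5417, 0.1233, 0.1344]
tcp_rot: [[0.009, 0.996, 0.093], [0.001, 0.093, -0.996], [-1.0, 0.009, -0.0]]
ft_force: [-1.1, -0.5, 5.7]
width: -0.0
```

Call:
servo_tool:
  plan: [0,0,-0.001,0,0,0,-0.002,0,0,0,-0.003,0,0,0,-0.003,0,0,0,-0.003,0]

```text
time: 13.95
tcp_pos: [0.5418, 0.1234, 0.1315]
tcp_rot: [[0.009, 0.996, 0.093], [0.001, 0.093, -0.996], [-1.0, 0.009, -0.0]]
ft_force: [-1.1, -0.3, 5.0]
width: -0.0001
```

Call:
servo_tool:
  plan: [0,0,-0.0005,0,0,0,-0.001,0,0,0,-0.0012,0,0,0,-0.0012,0,0,0,-0.0012,0]

```text
time: 14.45
tcp_pos: [0.5418, 0.1233, 0.1304]
tcp_rot: [[0.009, 0.996, 0.093], [0.001, 0.093, -0.996], [-1.0, 0.009, -0.0]]
ft_force: [-1.9, 0.0, 6.0]
width: 0.0001
```

Call:
servo_tool:
  plan: [0,0,-0.0004,0,0,0,-0.0008,0,0,0,-0.0013,0,0,0,-0.0013,0,0,0,-0.0013,0]

```text
time: 14.95
tcp_pos: [0.5418, 0.1234, 0.1292]
tcp_rot: [[0.009, 0.996, 0.093], [0.001, 0.093, -0.996], [-1.0, 0.009, -0.0]]
ft_force: [-0.9, -0.5, 4.9]
width: 0.0
```

Call:
servo_tool:
  plan: [0,0,-0.0004,0,0,0,-0.0008,0,0,0,-0.0013,0,0,0,-0.0013,0,0,0,-0.0013,0]

```text
time: 15.45
tcp_pos: [0.5419, 0.1234, 0.128]
tcp_rot: [[0.009, 0.996, 0.093], [0.001, 0.093, -0.996], [-1.0, 0.009, -0.0]]
ft_force: [-1.9, 0.1, 4.0]
width: 0.0001
```

Call:
servo_tool:
  plan: [0,0,-0.0004,0,0,0,-0.0008,0,0,0,-0.0013,0,0,0,-0.0013,0,0,0,-0.0013,0]

```text
time: 15.95
tcp_pos: [0.5419, 0.1234, 0.1268]
tcp_rot: [[0.009, 0.996, 0.093], [0.001, 0.093, -0.996], [-1.0, 0.009, -0.0]]
ft_force: [-0.9, -0.8, 6.0]
width: -0.0002
```

Call:
servo_tool:
  plan: [0,0,-0.0004,0,0,0,-0.0008,0,0,0,-0.0013,0,0,0,-0.0013,0,0,0,-0.0013,0]

```text
time: 16.45
tcp_pos: [0.542, 0.1234, 0.1258]
tcp_rot: [[0.009, 0.996, 0.093], [0.001, 0.093, -0.996], [-1.0, 0.009, -0.0]]
ft_force: [-1.3, -0.8, 6.0]
width: 0.0001
```

Call:
servo_tool:
  plan: [0,0,-0.0004,0,0,0,-0.0008,0,0,0,-0.0013,0,0,0,-0.0013,0,0,0,-0.0013,0]

```text
time: 16.95
tcp_pos: [0.5423, 0.1235, 0.1251]
tcp_rot: [[0.01, 0.996, 0.093], [0.001, 0.093, -0.996], [-1.0, 0.01, 0.0]]
ft_force: [-2.3, -1.2, 9.8]
width: 0.0001
```

Call:
servo_tool:
  plan: [0,0,-0.0003,0,0,0,-0.0006,0,0,0,-0.0009,0,0,0,-0.0009,0,0,0,-0.0009,0]

```text
time: 17.45
tcp_pos: [0.5427, 0.1235, 0.125]
tcp_rot: [[0.011, 0.996, 0.093], [0.001, 0.092, -0.996], [-1.0, 0.011, 0.0]]
ft_force: [-2.9, -1.2, 10.1]
width: 0.0001
```

Call:
servo_tool:
  plan: [0,0,-0.0005,0,0,0,-0.001,0,0,0,-0.0012,0,0,0,-0.0012,0,0,0,-0.0012,0]

```text
time: 17.95
tcp_pos: [0.5432, 0.1236, 0.1247]
tcp_rot: [[0.012, 0.996, 0.092], [0.0, 0.092, -0.996], [-1.0, 0.012, 0.001]]
ft_force: [-2.2, -0.8, 12.1]
width: -0.0001
```

Call:
servo_tool:
  plan: [0,0,0.01,0,0,0,0.03,0,0,0,0.05,0,0,0,0.07,0,0,0,0.09,0]

```text
time: 18.45
tcp_pos: [0.5429, 0.1235, 0.2153]
tcp_rot: [[0.012, 0.996, 0.093], [0.001, 0.093, -0.996], [-1.0, 0.012, 0.001]]
ft_force: [1.2, 0.8, -0.3]
width: 0.0001
```

```bash
python3 pic.py side s6 110 230 240 360
```

```text
5 18.5 [0.5448 0.1242 0.2186] [0.93 0.65 3.08] -0.0001 yaw 5.31
```

View pics/s6.png

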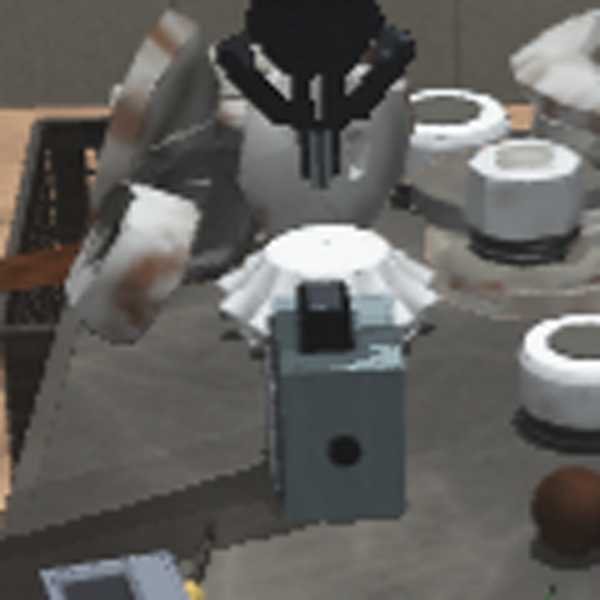

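Call:
servo_tool:
  plan: [-0.01,-0.03,0.01,0,-0.02,-0.06,0.02,0,-0.03,-0.1,0.02,0,-0.03,-0.12,0.02,0,-0.03,-0.12,0.02,0]

```text
time: 19.0
tcp_pos: [0.5143, 0.0001, 0.2382]
tcp_rot: [[0.016, 0.996, 0.087], [-0.0, 0.087, -0.996], [-1.0, 0.016, 0.002]]
ft_force: [-0.3, -0.2, -0.2]
width: -0.0001
```

Call:
servo_tool:
  plan: [0,0,0,0,0,0,0,0,0,0,0,0,0,0,0,0,0,0,0,0]

```text
time: 19.5
tcp_pos: [0.5144, 0.0009, 0.2382]
tcp_rot: [[0.016, 0.996, 0.088], [-0.0, 0.088, -0.996], [-1.0, 0.016, 0.001]]
ft_force: [0.6, 0.0, 0.1]
width: -0.0004
```

```bash
python3 pic.py side s7 110 230 240 360; python3 pic.py top t7 220 370 120 320
```

```text
5 19.55 [0.5144 0.0006 0.2382] [-0.29  0.75  0.79] -0.0003 yaw 5.02
4 19.6 [5.143e-01 5.000e-04 2.382e-01] [ 0.38 -0.09 -0.79] -0.0001 yaw 5.01
```

View pics/s7.png

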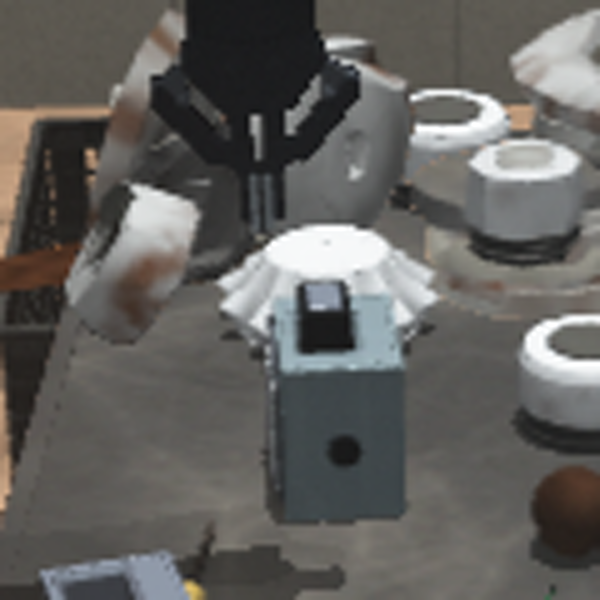

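View pics/t7.png

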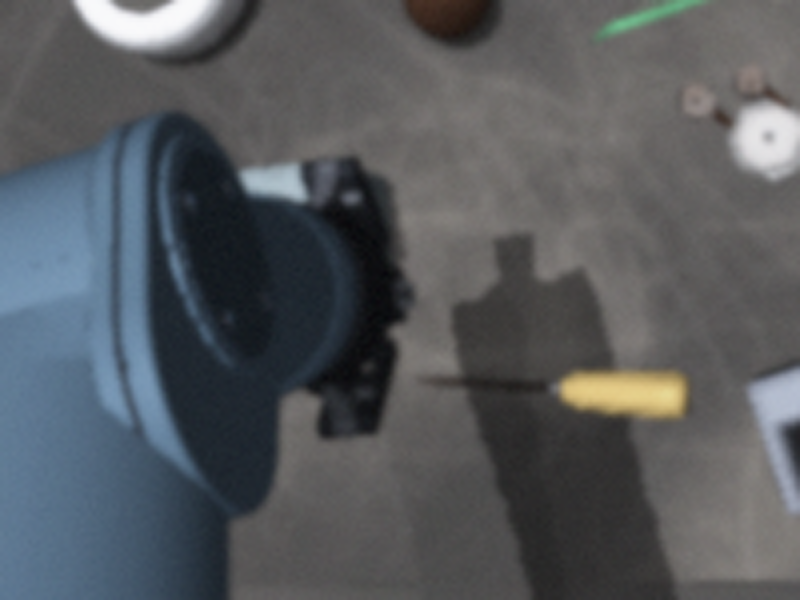

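```bash
python3 -c "
from workcell import ctrl
print(ctrl.sign_off())"
```

```text
the job is handed in; nothing more can be done
None
```

The pack now stands upright in the stall lamp's bay with the catch holding it down, and I handed the job in at about 19.6 s of the 54 s allowed.

- **Charger:** I pressed the pack with shut fingers until the force climbed to about 14 N, past the 8 N spring. It popped up, and I gripped it by its 34 mm sides at 40 N and lifted it out.
- **Lamp:** The pack went into the bay without touching the sides, and I set it on the raised carrier and let go. I then pressed from above in steps of about 1 mm. The force stayed at 4 to 6 N until the stop, about 34 mm down, then rose to about 12 N, against the 25 N limit.
- **Last checks:** The side view after letting go showed the pack about 25 mm above the lamp (23 mm expected if held, 49 mm if raised). It looked the same about 1 s later, with the arm clear and touching nothing.
- **Not confirmed:** In the last top view the arm hid most of the lamp, so that view could not back up the side view. I did not compare each bystander before and after. The short screwdriver looked unmoved, and the gripper never came near the rest.
- **Disagreements:** The two cameras differed by 1 to 2 mm on position, within the stated calibration error. During the final press the tool crept about 1 mm in x as the arm gave slightly.

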